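# Load the mousse moulds into the wash basket and snap down its hold-down frame

### The job

Plating is done and the square steel mousse moulds are ready for the dishwasher: lift each mould that hangs on the peg rack up and off its peg and set it down inside the wire wash basket, side by side on the floor of the basket. When all are in, swing the sprung hold-down frame over and press it down until it snaps shut and stays shut. Leave the plated dessert and the spatula where they are.

Things in the scene. Friction and masses are not known exactly. Their poses are not given: they have to be found in the camera images.
- mould0_mid (a point): Square steel mousse mould: a short square tube open at both ends, 60 x 60 mm outside, 45 mm long, wall 2 mm, about 70 g. The point is its centre; x runs along its open axis (45 mm), y and z square to its walls (60 mm each). It hangs on peg 1, which passes through it under its top wall: x level, along the peg, z up. Three to five of the five moulds are there.
- mould1_mid (a point): Another such mould, on peg 2; absent in some starts.
- mould2_mid (a point): Another such mould, on peg 3; absent in some starts.
- mould3_mid (a point): Another such mould, on peg 4; absent in some starts.
- mould4_mid (a point): Another such mould, on peg 5; absent in some starts.
- pegrack: Fixed steel peg rack on two feet. Origin: centre of its foot on the bench; x away from the robot, y along the rail, z up. Five pegs point to -x, 92 mm apart (peg 1 at y = -184 mm, peg 5 at y = +184 mm). The rail's front face is at x = 20 mm, its top 178 mm up. A hanging mould is centred near x = -15 mm, 146 mm up.
- peg3 (a point): Bend of the middle peg: 170 mm up, at x = -46 mm of the rack; axes as the rack's. Each peg is a U of 7 mm wire, 49 mm wide, level from the rail to the bend, then its upturned end reaches to x = -59 mm and 187 mm up. To take a mould off, lift it 20 to 45 mm, then draw it 75 mm along -x. One that was knocked askew is straightened by pressing its raised side down with a fingertip.
- basket: Open-topped steel wire wash basket, fixed, 205 mm (x) by 270 mm (y), rim 80 mm up, walls 5 mm, floor 10 mm up. Origin: centre of its underside; z up, x away from the robot, towards the frame's hinge. Six moulds fit on their sides with open ends facing x, centred at x = -72, -18 and +36 mm, y = -65 and +65 mm, with finger room on the y sides.
- holddown (a joint): Angle of the basket's sprung hold-down frame (wire grid, 4 mm thick, 201 mm from hinge to free end, 256 mm wide): 0 = open, standing up and leaning 3 degrees back over the far side; 1.62 rad = shut, level on the rim. A spring pushes it open (about 3 N at the thumb plate) until about 1.4 rad; beyond that it snaps shut and stays. Let go earlier, it springs open.
- hinge (a point): Middle of the hinge line of the hold-down frame, on the far rim of the basket (x = 102.5 mm), 84 mm up; axes as the basket's. The hinge line runs along y.
- thumb (a point): Middle of the outer (upper when shut) side of the thumb plate (grey, 110 x 30 x 6 mm) at the free end of the hold-down frame, 213 mm from the hinge line. It juts out over the near wall when the frame is shut.
- plate: Bystander: grey stoneware plate, 210 mm across, 18 mm high, on the bench beyond the basket. Origin: centre of its underside.
- dessert: Bystander: small round purple-and-brown dessert, 58 mm across, 38 mm high, on the plate. Origin: centre of its underside.
- spatula: Bystander: spatula of 240 mm lying on the bench to the right of the basket, handle towards the robot. Origin: middle of its underside.
Things that resemble listed ones, but are neither listed nor needed, are in the scene too. Leave any green look-alike of the part that bears mould4_mid alone.

How it is judged:
On the way, in this order (a step that is already met when the one before it is completed fails the run):
1. every mould that is there lies in the wash basket (x of mould0_mid in the frame of basket between -0.0975 and 0.0975 m and y of mould0_mid in the frame of basket between -0.13 and 0.13 m and z of each of mould0_mid, mould1_mid, mould2_mid, mould3_mid, mould4_mid in the frame of basket below 0.075 m and x of mould1_mid in the frame of basket between -0.0975 and 0.0975 m and y of mould1_mid in the frame of basket between -0.13 and 0.13 m and x of mould2_mid in the frame of basket between -0.0975 and 0.0975 m and y of mould2_mid in the frame of basket between -0.13 and 0.13 m and x of mould3_mid in the frame of basket between -0.0975 and 0.0975 m and y of mould3_mid in the frame of basket between -0.13 and 0.13 m and x of mould4_mid in the frame of basket between -0.0975 and 0.0975 m and y of mould4_mid in the frame of basket between -0.13 and 0.13 m), for 0.2 s.
2. the hold-down frame is pressed down and has snapped shut (value of joint holddown above 1.54 rad), for 0.3 s.
At the end, for the whole second after the job is handed in: Every mould present has its centre inside the basket's walls (within 97 mm of the basket's middle in x and 130 mm in y) and lower than 75 mm above the bench, and the hold-down frame stays shut by itself, all at rest (joint above 1.54 rad) (all of step 1 and value of joint holddown above 1.54 rad and velocity of joint holddown below 0.05 rad/s and linear speed of each of mould0, mould1, mould2, mould3, mould4 below 0.03 m/s); the robot touches nothing.
It fails at once if the plated dessert or its plate is knocked aside (more than 30 mm) (distance of any of dessert, plate from where it was at the start of the episode above 0.03 m).
It fails at once if the spatula is knocked aside (more than 30 mm) (distance of spatula from where it was at the start of the episode above 0.03 m).
Of mould0, mould1, mould2, mould3, mould4 only 3 to 5 are there at a start; the rules pass over those that are not, and their reading is None.
At some moment in a run one of mould0, mould1, mould2, mould3, mould4 may be knocked a few centimetres aside while the robot is not near it.
Once in a run the grip may slacken for a moment while it holds something.
It also fails if it takes over 210 s, if anything falls off the work surface, if the arm or the gripper's body presses on something with over 40 N, if the wrist force passes 120 N, or if a joint passes its speed limit or range.

### The arm

A 6-joint arm with a two-finger parallel gripper is mounted at the origin on the work surface. World frame = base frame: x ahead of the robot, y to its left, z up, the work surface at z = 0. Lengths are in m, angles in rad, forces in N, time in s.
With the tool pointing down it reaches from about 0.25 to 0.8 m from the base axis. Payload 8.5 kg.
Tool frame: the origin (TCP) lies midway between the tips of the shut fingers; the grasp point (between the pads) lies 19 mm behind it (manip.pinch_z is the y of the grasp point in the tool frame, in m); y points along the fingers, z is the direction in which the jaws open and shut, and the axes are right-handed (so a half turn about y gives the same grasp; the last joint's range is limited). The gripper opens to 85 mm and grips with 20 to 120 N. Pads are 22 mm wide; open, the fingers measure 114 mm over their backs; the gripper's body (76 mm by 85 mm) begins 54 mm behind the grasp point. The pads swing forward as they close: fully open they stand 13 mm farther back than shut.
Start: joints at [1.118, 0.238, -0.013, 1.319, 0, 1.571], TCP at [0.23, 0.472, 0.231] pointing down, gripper open.
Joint ranges: [-2.66, 2.66], [-1.03, 1.9], [-1.14, 1.46], [-1.82, 2.27], [-1.45, 1.34], [-3.14, 3.14]. Speed limits (rad/s): [2.22, 2.22, 2.79, 3.14, 3.14, 3.14].

### API

Orientations are given as a rotation vector (axis times angle).
In Python, from rig import get_state, capture, camera_info, ticket, spotter, manip gives the robot as it stands. The module is installed in compiled form; this text tells all that it offers.
- The arm moves only by the tool servo_tool, never from a script. Its argument "moves" is a list of rows, each an object with "delta_pos": the shift along the world's x, y, z in cm, a list of three; "twist": the turn about the world's z in degrees. In form: [{"delta_pos": [tx, ty, tz], "twist": twist}, ...]. A call has 1 to 12 rows; each row shifts and turns the commanded pose from where the row before left it; what a row does not reach is not made up. A row lasts 1/12 s, in which the tool goes at most 41.7 mm and 7.16 degrees, less where a joint would pass 70% of its speed; a pose out of reach is approached as far as the arm can. A call is refused whole if a number of a shift passes 4.17 or a number of a turn 7.16, either way. A call with a gripper value outside its range is refused whole. "jaw" is the opening, from 0 (shut) to 1 (fully open), set as the call begins (left out, the last holds). The fingers move at their own pace and stop on an object; "newtons" is the grip in N (left out, the last holds). Time passes only in rows, so rows that do not move let the fingers close. It gives the time, the measured TCP pose, the force and the opening at its end, in the units of the state.
- get_state(): the state, without advancing time (a new reading comes with each control period).
- capture(name): name is "scene" or "side" or "wrist"; returns the picture (420x560x3 uint8, blue, green, red); there is no depth.
- camera_info(name): a dict with "mtx" (3x3 intrinsics, pixels), "xyz" and "rotation" of the camera in the world; the wrist camera has in their place "tool_from_camera" (4x4, takes a point from camera to tool coordinates, whose origin is the TCP and whose axes are the tool frame's). Camera axes: x right, y up, looking along -z (the intrinsics and any distortion apply to the point x, -y, -z); pixel columns grow to the right and rows downward; lengths in m; the calibration is good to about 2 mm. A picture is of the moment at which its call begins: read the wrist's pose just before it. camera_info takes no time and is no camera call.
- ticket.hand_in(): hands the job in, once; it reports no verdict.
Trained networks look in the newest picture that a camera, given by its name, has taken for a name from the list of things; names that differ only in an ending like _2 or _b are one class to them, and where a whole thing is asked for, a point or a joint stands for the part that bears it (a point fixed in the world has none). Each returns a list of dicts, best first, with "confidence" (0 to 1); they miss things now and then, are a little off and sometimes report something else, mostly with a low value. They report only what shows in the picture. A call takes as long as a camera call. They do not tell look-alikes from the thing itself.
- spotter.search_frame(camera, name): "xy" ([column, row] in pixels, amid what is visible of it).
- spotter.masks_of(camera, name): "region" (420x560 bool, what is visible of it) and "xy" ([column, row] in pixels, amid what is visible of it).
- spotter.tip_of(camera, name): "xy" ([column, row] in pixels: a listed point, or the origin of a listed thing).
The state is a dict: "clock": time; "joint_pos": joint angles; "joint_velocities": joint speeds; "tau": joint torques, N m; "eef_pos": TCP position; "ee_rot": TCP orientation; "contact_force": force on the tool from outside, world axes, zero at the start; "wrist_torque": the same for the moment, N m; "gripper_width": finger opening in m.
Only numpy, scipy, OpenCV 4.12 (cv2) and the standard library are available. Lean on these libraries where they do the work, as an engineer would, in place of code of your own. Each camera call takes 0.05 s, during which the arm holds its last target. There are 200 camera calls.

## Working session

There is one attempt and no reset: what is moved stays moved. The work goes in short steps, Python scripts to look and compute and a tool call to move; the robot and the scene stay as the last step left them, time stands still between calls to the robot, and variables do not carry over. Pictures are saved under pics/ and viewed, about 12 in all and at most 16, crops included, and the job is handed in when it is done.

Besides the shell and the picture viewer there is one more tool, called after "Call:" in YAML: its name, and indented under it one key for each argument. servo_tool: Moves the arm, as the interface text tells. Its arguments: {"type":"object","properties":{"moves":{"type":"array"},"jaw":{"type":"number"},"newtons":{"type":"number"}},"required":["moves"]}

```bash
mkdir -p pics
cat > h.py <<'E'
import numpy as np, cv2
from scipy.spatial.transform import Rotation as R
from scipy.optimize import least_squares
from rig import get_state, capture, camera_info, ticket, spotter, manip
def cam(name):
    c=camera_info(name); K=np.array(c["mtx"])
    if "xyz" in c:
        r=np.array(c["rotation"]); 
        M=r if r.shape==(3,3) else R.from_rotvec(r).as_matrix(); return K,np.array(c["xyz"]),M
    s=get_state(); T=np.eye(4); T[:3,:3]=R.from_rotvec(s["ee_rot"]).as_matrix(); T[:3,3]=s["eef_pos"]
    T=T@np.array(c["tool_from_camera"]); return K,T[:3,3],T[:3,:3]
def proj(C,P):
    K,t,M=C; q=(np.atleast_2d(P)-t)@M; q=q*[1,-1,-1]; u=q@K.T; return u[:,:2]/u[:,2:]
def ray(C,uv):
    K,t,M=C; d=np.linalg.solve(K,[uv[0],uv[1],1.])*[1,-1,-1]; d=M@d; return t,d/np.linalg.norm(d)
def onplane(C,uv,z):
    t,d=ray(C,uv); return t+d*(z-t[2])/d[2]
def tri(obs):
    A=0;b=0;
    for C,uv in obs:
        t,d=ray(C,uv);Q=np.eye(3)-np.outer(d,d);A=A+Q;b=b+Q@t
    p=np.linalg.solve(A,b); return p,[np.linalg.norm(proj(C,p)[0]-uv) for C,uv in obs]
def snap(name,fn):
    C=cam(name); im=capture(name); cv2.imwrite(f"pics/{fn}.png",im); return C,im
E
python3 - <<'E'
from h import *
print(get_state()); 
for n in("scene","side","wrist"): print(n,{k:np.round(v,3).tolist() for k,v in camera_info(n).items()})
Cs,a=snap("scene","scene0"); Cd,b=snap("side","side0")
cams={"scene":Cs,"side":Cd}
names=["mould0_mid","mould1_mid","mould2_mid","mould3_mid","mould4_mid","pegrack","peg3","basket","hinge","thumb","plate","dessert","spatula"]
import json
out={}
for n in names:
    for c in cams:
        r=spotter.tip_of(c,n); out[n+"|"+c]=[(np.round(x["xy"],1).tolist(),round(x["confidence"],2)) for x in r[:6]]
        print(n,c,out[n+"|"+c])
json.dump(out,open("det0.json","w"))
print(get_state()["clock"])
E
```

```text
{'clock': 0.0, 'joint_pos': array([ 1.11801605e+00,  2.38793439e-01, -1.42637605e-02,  1.31921483e+00,
       -2.40294700e-05,  1.57076462e+00]), 'joint_velocities': array([ 0.00106153,  0.00056929,  0.00107603,  0.00031453, -0.00128088,
       -0.00044987]), 'tau': array([ 3.67658540e-04, -5.38777006e+01,  3.46443236e+01,  1.82782224e-02,
        8.25106827e-05, -5.45878116e-07]), 'eef_pos': array([0.22949016, 0.47171075, 0.2306673 ]), 'ee_rot': array([-1.54293029,  0.35535146, -0.35486441]), 'contact_force': array([ 0.08408202,  0.54648196, -0.36090386]), 'wrist_torque': array([-0.0003941 , -0.0143454 , -0.01932565]), 'gripper_width': 0.08535263594059869}
scene {'mtx': [[478.314, 0.0, 279.356], [0.0, 478.314, 207.635], [0.0, 0.0, 1.0]], 'xyz': [1.417, -0.444, 1.711], 'rotation': [0.483, 0.33, 1.117]}
side {'mtx': [[462.272, 0.0, 280.932], [0.0, 462.272, 207.346], [0.0, 0.0, 1.0]], 'xyz': [0.411, 0.95, 1.164], 'rotation': [0.093, -1.223, -2.787]}
wrist {'mtx': [[315.424, 0.0, 280.105], [0.0, 315.424, 202.824], [0.0, 0.0, 1.0]], 'tool_from_camera': [[0.0, -0.956, -0.294, -0.074], [-0
[... 179 characters left out ...]
uld2_mid scene []
mould2_mid side [([272.6, 306.0], 0.92)]
mould3_mid scene []
mould3_mid side [([221.1, 233.7], 0.56), ([262.2, 252.3], 0.48)]
mould4_mid scene []
mould4_mid side [([344.3, 415.9], 0.96), ([290.1, 369.3], 0.87)]
pegrack scene []
pegrack side [([267.8, 339.8], 0.74)]
peg3 scene []
peg3 side [([284.4, 297.5], 0.78)]
basket scene []
basket side [([309.9, 216.6], 0.66)]
hinge scene []
hinge side [([281.3, 193.2], 0.86)]
thumb scene []
thumb side [([277.2, 143.3], 0.83)]
plate scene []
plate side [([219.2, 235.0], 0.95), ([319.8, 163.1], 0.63)]
dessert scene []
dessert side [([217.5, 231.9], 0.66)]
spatula scene []
spatula side [([319.1, 165.7], 0.53), ([219.9, 230.6], 0.21)]
1.4
```

View pics/scene0.png

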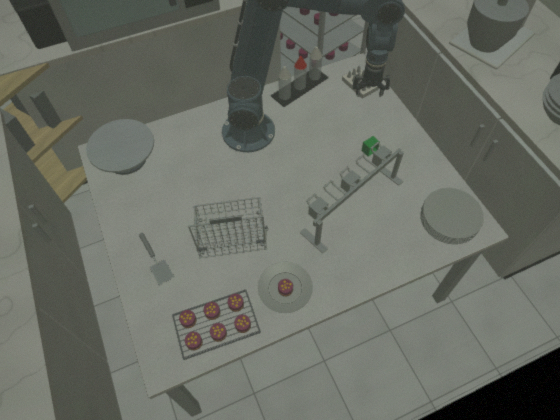

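View pics/side0.png

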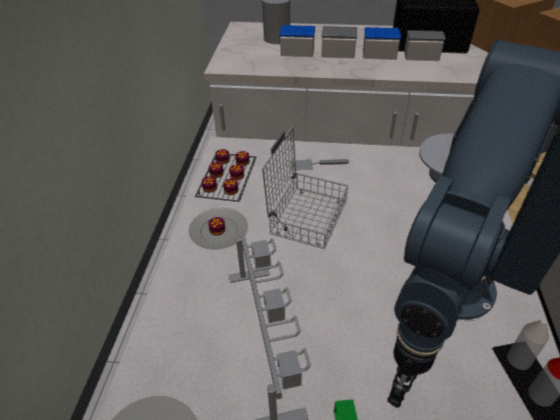

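The pictures show moulds on pegs 1, 3 and 5 (side view, pixels (262,252), (274,305), (289,369)). A green look-alike stands on the bench at (344,410). The open basket is at (305,215). Next I'll enlarge both views to take landmark pixels.

Run:
```python
from h import *
a=cv2.imread("pics/scene0.png");b=cv2.imread("pics/side0.png")
A=cv2.resize(a[120:270,180:420],None,fx=3.3,fy=3.3,interpolation=cv2.INTER_CUBIC);A=cv2.convertScaleAbs(A,alpha=1.4);cv2.imwrite("pics/c1.png",A)
B=cv2.resize(b[125:420,190:370],None,fx=2,fy=2,interpolation=cv2.INTER_CUBIC)
cv2.imwrite("pics/c2.png",B)
Cs,Cd=cam("scene"),cam("side")
print(proj(Cs,[0,0,0]),proj(Cd,[0,0,0]), proj(Cs,[.23,.472,.231]),proj(Cd,[.23,.472,.231]))
print(R.from_rotvec(get_state()["ee_rot"]).as_matrix().round(2), manip.pinch_z)
```

```text
[[247.6305536  131.86989456]] [[452.32859815 285.57200372]] [[367.7643698   97.97551526]] [[400.55317513 388.28287599]]
[[ 0.9  -0.    0.44]
 [-0.44 -0.    0.9 ]
 [ 0.   -1.   -0.  ]] -0.0187
```

View pics/c1.png

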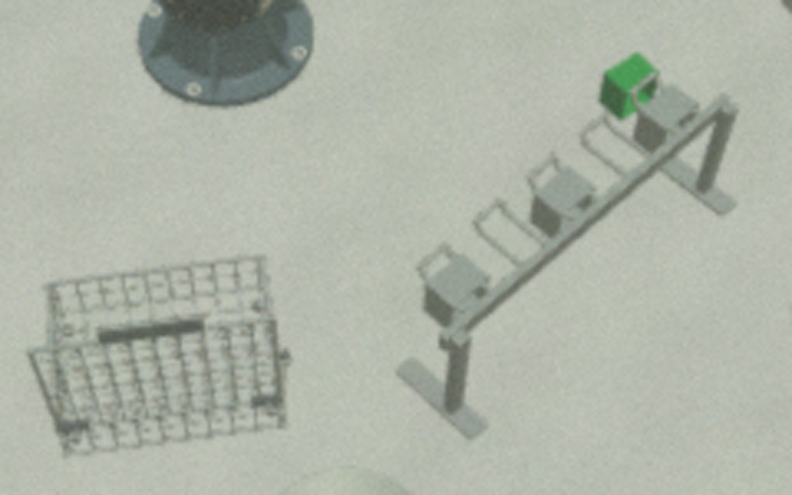

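View pics/c2.png

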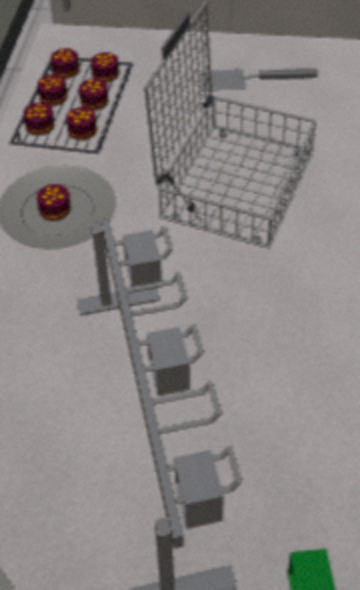

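```bash
cat > fit.py <<'E'
from h import *
Cs,Cd=cam("scene"),cam("side")
s=lambda u:(Cs,np.array(u)/3.3+[180,120]); d=lambda u:(Cd,np.array(u)/2+[190,125])
rack=[]; py=lambda k:.092*(k-3)
S=[((421,268),(446,247)),((477,222),(499,203)),((531,176),(555,156)),((585,135),(606,119))]
D=[((168,232),(170,254)),((183,277),(186,303)),((198,327),(202,356)),((213,384),(219,419)),((235,448),(240,486))]
for f,L in((s,S),(d,D)):
    for k,(p,q) in enumerate(L,1):
        for u,e in((p,-1),(q,1)): rack.append(((-.059,py(k)+e*.0245,.186),f(u)))
mt=[]
for f,L in((s,[(457,278),(565,187),(668,104)]),(d,[(142,247),(168,347),(199,475)])):
    for k,u in zip((1,3,5),L): mt.append(((-.015,py(k),.176),f(u)))
bas=[((-.1025,-.135,.08),s((45,285))),((-.1025,.135,.08),s((267,257))),((.1025,-.135,0),s((62,455))),((.1025,.135,0),s((285,425))),
((-.1025,-.135,.08),d((316,122))),((-.1025,.135,0),d((268,247))),((.1025,.135,0),d((163,217))),((.1025,-.128,.084),d((208,100))),((.1025,.128,.084),d((162,180))),
((.1025+.0105,-.128,.285),s((30,350))),((.113,.128,.285),s((275,320)))]
def fit(obs,x0):
    def res(p):
        c,n=np.cos(p[2]),np.sin(p[2]);M=np.array([[c,-n,0],[n,c,0],[0,0,1]])
        return np.concatenate([(proj(C,M@np.array(P)+[p[0],p[1],0])[0]-u) for P,(C,u) in obs])
    r=least_squares(res,x0,loss="soft_l1");return r.x,res(r.x).reshape(-1,2)
for n,o,x0 in(("rack",rack,[.5,.3,-.5]),("rack+m",rack+mt,[.5,.3,-.5]),("bas",bas,[.4,-.1,0])):
    x,e=fit(o,x0);print(n,x.round(4),np.degrees(x[2]).round(2));print(e.round(1).tolist())
E
python3 fit.py
```

```text
rack [0.5449 0.2466 0.3414] 19.56
[[-0.6, -1.3], [0.9, -2.5], [-0.7, -1.4], [1.3, -2.9], [-0.9, -0.9], [0.3, -1.9], [-1.6, -1.5], [0.2, -3.4], [-2.4, -2.2], [0.3, -1.0], [-2.9, -1.3], [-0.3, -0.8], [-2.6, -0.3], [-0.1, 0.2], [-1.4, 0.1], [0.7, -0.6], [-2.6, 0.6], [0.6, 0.6]]
rack+m [0.544  0.2449 0.3338] 19.12
[[-1.3, -1.7], [0.2, -2.8], [-1.3, -1.6], [0.8, -3.0], [-1.3, -1.1], [-0.1, -1.9], [-1.9, -1.6], [-0.0, -3.4], [-1.4, -2.6], [1.1, -1.4], [-2.1, -1.7], [0.3, -1.2], [-2.0, -0.7], [0.3, -0.2], [-1.1, -0.2], [0.8, -0.9], [-2.6, 0.3], [0.4, 0.3], [0.5, 0.0], [0.6, 0.2], [0.1, -0.2], [-1.5, 0.9], [-1.4, 2.2], [-0.4, 2.3]]
bas [ 0.467  -0.2628 -0.2724] -15.61
[[-0.5, -1.2], [-1.4, -1.4], [0.4, 1.4], [0.5, 1.2], [0.1, -1.1], [-0.1, 2.6], [-3.5, 1.8], [0.8, -2.3], [-3.1, 1.6], [-0.6, -0.3], [-1.0, -1.1]]
```

Rack and basket fit to about 2 px. Next I'll go above peg 3 for a wrist view of the whole rack.

Call:
servo_tool:
  moves:
    - {"delta_pos": [0, 0, 4], "twist": 0}
    - {"delta_pos": [0, 0, 4], "twist": 4.5}
    - {"delta_pos": [2.9, -2.4, 0.2], "twist": 4.5}
    - {"delta_pos": [2.9, -2.4, 0.2], "twist": 4.5}
    - {"delta_pos": [2.9, -2.4, 0.2], "twist": 4.5}
    - {"delta_pos": [2.9, -2.4, 0.2], "twist": 4.5}
    - {"delta_pos": [2.9, -2.4, 0.2], "twist": 4.5}
    - {"delta_pos": [2.9, -2.4, 0.2], "twist": 4.5}
    - {"delta_pos": [2.9, -2.4, 0.2], "twist": 4.5}
    - {"delta_pos": [2.9, -2.4, 0.2], "twist": 4.5}
    - {"delta_pos": [2.9, -2.4, 0.2], "twist": 4.5}
    - {"delta_pos": [2.9, -2.1, 0.2], "twist": 0.3}
  jaw: 1

```text
clock: 2.4
eef_pos: [0.5209, 0.2332, 0.3316]
ee_rot: [-1.554, -0.269, 0.268]
contact_force: [0.7, 0.7, 0.5]
gripper_width: 0.0854
```

Run:
```python
from h import *
C,im=snap("wrist","w1"); s=get_state(); print(s["eef_pos"],R.from_rotvec(s["ee_rot"]).as_matrix().round(3))
for n in("mould0_mid","peg3"): print(n,[(np.round(x["xy"],1).tolist(),round(x["confidence"],2)) for x in spotter.tip_of("wrist",n)])
r=np.array([.5445,.2455,.339]);M=R.from_rotvec([0,0,r[2]]).as_matrix()
for k in range(1,6):
    P=[(-.059,.092*(k-3)-.0245,.186),(-.059,.092*(k-3)+.0245,.186)]
    if k%2: P+=[(-.0375,.092*(k-3)-.03,.176),(-.0375,.092*(k-3)+.03,.176),(.0075,.092*(k-3)-.03,.176),(.0075,.092*(k-3)+.03,.176)]
    for u in proj(C,(M@np.array(P).T).T+[r[0],r[1],0]): cv2.circle(im,tuple(int(v) for v in u.round()),2,(0,0,255),-1)
cv2.imwrite("pics/w1b.png",cv2.resize(im,(800,600),interpolation=cv2.INTER_CUBIC))
```

```text
[0.52528408 0.23028209 0.33085079] [[ 0.944  0.002 -0.33 ]
 [ 0.33  -0.002  0.944]
 [ 0.001 -1.    -0.003]]
mould0_mid [([109.9, 182.4], 0.65)]
peg3 [([279.6, 164.1], 0.93)]
```

View pics/w1b.png

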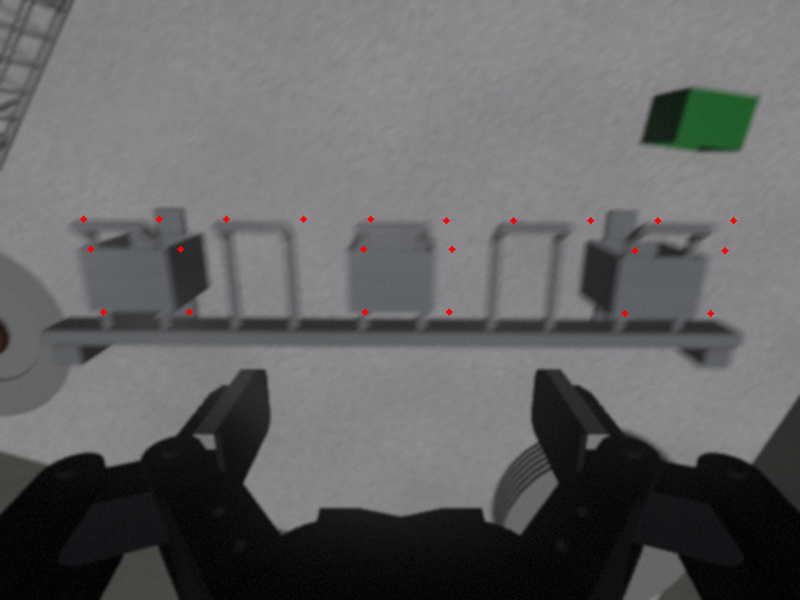

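The overlay is offset sideways, probably because the arm was still settling. I'll retake it at rest.

Run:
```python
from h import *
snap("wrist","tmp")
C,im=snap("wrist","w2"); s=get_state(); print(s["eef_pos"],s["clock"],np.abs(s["joint_velocities"]).max())
import pickle; pickle.dump(C,open("C2.pkl","wb"))
r=np.array([.5445,.2455,.339]);M=R.from_rotvec([0,0,r[2]]).as_matrix()
for k in range(1,6):
    P=[(-.059,.092*(k-3)-.0245,.186),(-.059,.092*(k-3)+.0245,.186)]
    if k%2: P+=[(-.0375,.092*(k-3)-.03,.176),(-.0375,.092*(k-3)+.03,.176),(.0075,.092*(k-3)-.03,.176),(.0075,.092*(k-3)+.03,.176)]
    for u in proj(C,(M@np.array(P).T).T+[r[0],r[1],0]): cv2.circle(im,tuple(int(v) for v in u.round()),1,(0,0,255),-1)
cv2.imwrite("pics/w2b.png",cv2.resize(im[140:260,30:530],(800,192),interpolation=cv2.INTER_CUBIC))
```

```text
[0.51947117 0.23498801 0.33102677] 2.65 0.025399137167969828
```

View pics/w2b.png

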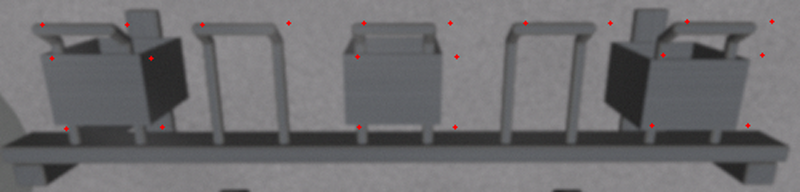

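```bash
cat > fit2.py <<'E'
from fit import *
import pickle
Cw=pickle.load(open("C2.pkl","rb")); w=lambda u:(Cw,np.array(u)/1.6+[30,140])
o=[]
for k,(a,b,y) in zip(range(1,6),[(36,118,27),(194,280,27),(353,435,26),(507,596,26),(671,756,25)]):
    o+=[((-.059,py(k)-.0245,.186),w((a,y))),((-.059,py(k)+.0245,.186),w((b,y)))]
m=[]
for k,L in((1,[(45,53),(147,53),(55,124),(150,124)]),(3,[(345,53),(441,53),(345,124),(440,124)]),(5,[(648,57),(748,57),(645,125),(740,127)])):
    for (e,f),u in zip([(-.0375,-1),(-.0375,1),(.0075,-1),(.0075,1)],L): m.append(((e,py(k)+f*.03,.176),w(u)))
for n,ob in(("pegs",o),("moulds",m),("both",o+m),("all",o+m+rack+mt)):
    x,e=fit(ob,[.54,.245,.34]);print(n,x.round(4),np.degrees(x[2]).round(2),np.abs(e).mean(0).round(2))
print(e[:22].round(1).tolist())
E
python3 fit2.py|tail -6
```

```text
[[-0.5, -1.2], [-1.4, -1.4], [0.4, 1.4], [0.5, 1.2], [0.1, -1.1], [-0.1, 2.6], [-3.5, 1.8], [0.8, -2.3], [-3.1, 1.6], [-0.6, -0.3], [-1.0, -1.1]]
pegs [0.5488 0.2398 0.338 ] 19.37 [1.94 0.17]
moulds [0.5458 0.2388 0.3304] 18.93 [2.03 0.51]
both [0.5477 0.2393 0.3349] 19.19 [1.96 1.59]
all [0.5471 0.2399 0.3329] 19.07 [1.78 1.59]
[[-3.2, -2.6], [-0.8, -2.5], [-1.3, -2.4], [-1.4, -2.3], [0.0, -1.6], [2.4, -1.5], [4.4, -1.4], [2.4, -1.2], [2.5, -0.5], [3.0, -0.4], [-2.6, 1.9], [-4.1, 2.1], [0.4, 1.5], [0.7, 1.6], [0.8, 2.3], [3.0, 2.5], [2.1, 1.9], [2.4, 2.0], [2.2, 0.2], [1.9, 0.3], [-2.5, 1.6], [-2.3, 0.5]]
```

Triangulation agrees that mould 3 is centred at about (0.533, 0.2346). Descending over it.

Call:
servo_tool:
  moves:
    - {"delta_pos": [1.35, 0, 0], "twist": 0}
    - {"delta_pos": [0, 0, -3], "twist": 0}
    - {"delta_pos": [0, 0, -3.5], "twist": 0}
    - {"delta_pos": [0, 0, -3.5], "twist": 0}
    - {"delta_pos": [0, 0, -3], "twist": 0}
    - {"delta_pos": [0, 0, -3], "twist": 0}
    - {"delta_pos": [0, 0, -2], "twist": 0}
    - {"delta_pos": [0, 0, -1.2], "twist": 0}
    - {"delta_pos": [0, 0, 0], "twist": 0}
    - {"delta_pos": [0, 0, 0], "twist": 0}

```text
clock: 3.48
eef_pos: [0.5321, 0.2359, 0.1394]
ee_rot: [-1.554, -0.266, 0.267]
contact_force: [0.3, 0.3, -0.1]
gripper_width: 0.0855
```

Run:
```python
from h import *
C,im=snap("wrist","w3"); s=get_state(); print(s["eef_pos"],s["contact_force"])
cv2.imwrite("pics/w3b.png",im)
```

```text
[0.5328478  0.23600642 0.14026014] [ 0.28461098 -0.28821562 -0.03886917]
```

View pics/w3b.png

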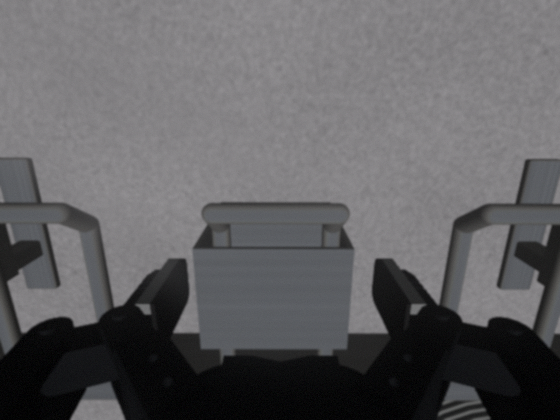

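Wrist view: mould 3's top (columns 195–351) sits between the fingers (188, 373), about 2.5 mm off centre. I'll nudge and grip.

Call:
servo_tool:
  moves:
    - {"delta_pos": [0.1, -0.25, 0], "twist": 0}
    - {"delta_pos": [0, 0, 0], "twist": 0}

```text
clock: 3.7
eef_pos: [0.5348, 0.2328, 0.1406]
ee_rot: [-1.554, -0.267, 0.264]
contact_force: [-0.2, 0.3, 0.9]
gripper_width: 0.0853
```

Call:
servo_tool:
  moves:
    - {"delta_pos": [0, 0, 0], "twist": 0}
    - {"delta_pos": [0, 0, 0], "twist": 0}
    - {"delta_pos": [0, 0, 0], "twist": 0}
    - {"delta_pos": [0, 0, 0], "twist": 0}
    - {"delta_pos": [0, 0, 0], "twist": 0}
    - {"delta_pos": [0, 0, 0], "twist": 0}
  jaw: 0
  newtons: 50

```text
clock: 4.2
eef_pos: [0.5345, 0.2326, 0.14]
ee_rot: [-1.554, -0.266, 0.264]
contact_force: [-0.7, -0.0, 5.8]
gripper_width: 0.0596
```

Gripped at 59.6 mm. Lifting and drawing off along the rack's -x.

Call:
servo_tool:
  moves:
    - {"delta_pos": [0, 0, 1.1], "twist": 0}
    - {"delta_pos": [0, 0, 1.1], "twist": 0}
    - {"delta_pos": [0, 0, 1.1], "twist": 0}
    - {"delta_pos": [0, 0, 0], "twist": 0}
    - {"delta_pos": [-1.9, -0.65, 0], "twist": 0}
    - {"delta_pos": [-1.9, -0.65, 0], "twist": 0}
    - {"delta_pos": [-1.9, -0.65, 0], "twist": 0}
    - {"delta_pos": [-1.9, -0.65, 0], "twist": 0}
    - {"delta_pos": [-1, -0.35, 0], "twist": 0}
    - {"delta_pos": [0, 0, 3], "twist": 0}
    - {"delta_pos": [0, 0, 3.5], "twist": 0}
    - {"delta_pos": [0, 0, 3.5], "twist": 0}

```text
clock: 5.2
eef_pos: [0.4476, 0.2028, 0.2729]
ee_rot: [-1.555, -0.264, 0.266]
contact_force: [1.3, 0.7, -0.8]
gripper_width: 0.0593
```

Call:
servo_tool:
  moves:
    - {"delta_pos": [0, -3.8, 0.2], "twist": -3}
    - {"delta_pos": [0, -3.8, 0.2], "twist": -3}
    - {"delta_pos": [0, -3.8, 0.2], "twist": -3}
    - {"delta_pos": [0, -3.8, 0.2], "twist": -3}
    - {"delta_pos": [0, -3.8, 0.2], "twist": -3}
    - {"delta_pos": [0, -3.8, 0.2], "twist": -3}
    - {"delta_pos": [0, -3.8, 0.2], "twist": -3}
    - {"delta_pos": [0, -3.8, 0.2], "twist": -3}
    - {"delta_pos": [0, -3.8, 0.2], "twist": -3}
    - {"delta_pos": [0, -3.8, 0.2], "twist": -3}
    - {"delta_pos": [0, -3.8, 0.2], "twist": -3}
    - {"delta_pos": [0, -3.7, 0.2], "twist": -2}

```text
clock: 6.2
eef_pos: [0.448, -0.2542, 0.2961]
ee_rot: [-1.56, 0.217, -0.217]
contact_force: [1.2, 0.7, -0.4]
gripper_width: 0.0592
```

Run:
```python
from h import *
import time,pickle
for i in range(3): snap("wrist","tmp")
C,im=snap("wrist","w4"); s=get_state(); print(s["clock"],s["eef_pos"],s["gripper_width"],R.from_rotvec(s["ee_rot"]).as_matrix().round(3)[:,0])
pickle.dump(C,open("C4.pkl","wb"))
r=[.467,-.2628,-.2724];M=R.from_rotvec([0,0,r[2]]).as_matrix()
P=[(a*.1025,b*.135,z) for a in(-1,1) for b in(-1,1) for z in(.0,.08)]
for u in proj(C,(M@np.array(P).T).T+[r[0],r[1],0]): cv2.circle(im,tuple(int(v) for v in u.round()),2,(0,0,255),-1)
cv2.imwrite("pics/w4b.png",cv2.resize(im,(800,600),interpolation=cv2.INTER_CUBIC))
```

```text
6.4 [ 0.44803601 -0.25292339  0.29554942] 0.059367975030448945 [ 0.962 -0.272 -0.001]
```

View pics/w4b.png

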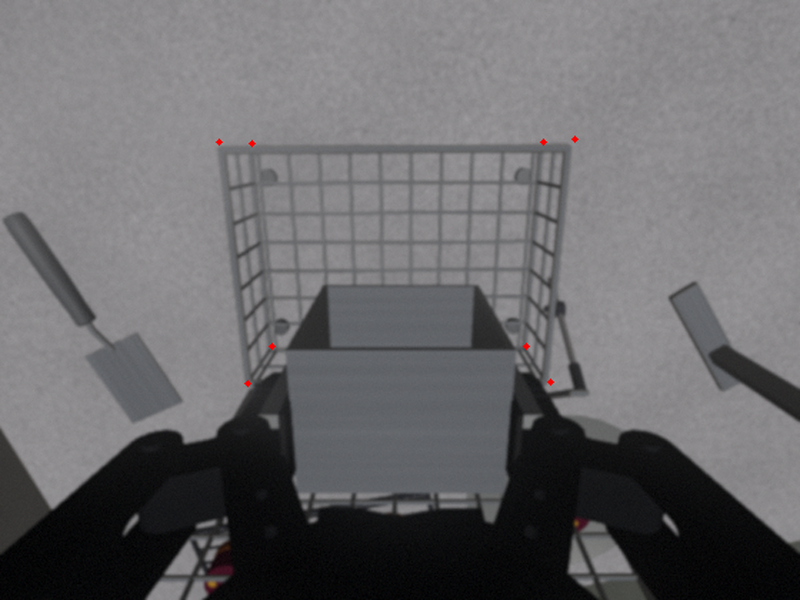

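Run:
```python
from h import *
import pickle
C=pickle.load(open("C4.pkl","rb")); s=get_state(); M=R.from_rotvec(s["ee_rot"]).as_matrix()
for top in(.03,.036,.042):
    print(top,[((M.T@(onplane(C,np.array(u)*.7,.2955+top)-s["eef_pos"]))*1000).round(1).tolist() for u in((287,348),(516,348),(295,490),(510,492))])
b=np.array([.467,-.2628]);c,n=np.cos(-.2724),np.sin(-.2724);Q=np.array([[c,-n],[n,c]])
for p in((-.018,.065),(-.018,-.065),(-.072,.065),(-.072,-.065),(.036,.065)): print(p,(b+Q@p).round(4),(b+Q@p-s["eef_pos"][:2]).round(4))
```

```text
0.03 [[-21.9, -29.9, -33.0], [-21.7, -29.9, 29.9], [25.3, -30.0, -34.2], [26.2, -30.0, 31.5]]
0.036 [[-24.6, -35.9, -31.4], [-24.5, -35.9, 28.2], [20.1, -36.0, -32.5], [21.0, -36.0, 29.8]]
0.042 [[-27.4, -41.9, -29.7], [-27.2, -41.9, 26.5], [14.9, -42.0, -30.8], [15.7, -42.0, 28.0]]
(-0.018, 0.065) [ 0.4672 -0.1954] [0.0191 0.0576]
(-0.018, -0.065) [ 0.4322 -0.3206] [-0.0159 -0.0676]
(-0.072, 0.065) [ 0.4151 -0.1808] [-0.0329  0.0721]
(-0.072, -0.065) [ 0.3802 -0.306 ] [-0.0679 -0.0531]
(0.036, 0.065) [ 0.5192 -0.2099] [0.0711 0.043 ]
```

The basket fit holds (rim overlay within a few pixels), and the mould sits 2 mm behind the tool axis. Placing at slot (-18, +65).

Call:
servo_tool:
  moves:
    - {"delta_pos": [1.05, 2.9, 0], "twist": 0}
    - {"delta_pos": [1.05, 2.9, 0], "twist": 0}
    - {"delta_pos": [0, 0, -3.4], "twist": 0}
    - {"delta_pos": [0, 0, -3.4], "twist": 0}
    - {"delta_pos": [0, 0, -3.4], "twist": 0}
    - {"delta_pos": [0, 0, -3.4], "twist": 0}
    - {"delta_pos": [0, 0, -3.4], "twist": 0}
    - {"delta_pos": [0, 0, -3.4], "twist": 0}
    - {"delta_pos": [0, 0, -3], "twist": 0}
    - {"delta_pos": [0, 0, -1.2], "twist": 0}
    - {"delta_pos": [0, 0, -0.6], "twist": 0}
    - {"delta_pos": [0, 0, 0], "twist": 0}

```text
clock: 7.4
eef_pos: [0.4686, -0.1925, 0.0433]
ee_rot: [-1.56, 0.214, -0.211]
contact_force: [-0.3, -0.1, 0.1]
gripper_width: 0.0597
```

Call:
servo_tool:
  moves:
    - {"delta_pos": [0, 0, -0.3], "twist": 0}
    - {"delta_pos": [0, 0, 0], "twist": 0}
    - {"delta_pos": [0, 0, 0], "twist": 0}

```text
clock: 7.65
eef_pos: [0.4699, -0.194, 0.0423]
ee_rot: [-1.561, 0.213, -0.215]
contact_force: [0.2, -0.1, -0.3]
gripper_width: 0.0593
```

Call:
servo_tool:
  moves:
    - {"delta_pos": [0, 0, -0.5], "twist": 0}
    - {"delta_pos": [0, 0, -0.2], "twist": 0}
    - {"delta_pos": [0, 0, 0], "twist": 0}
    - {"delta_pos": [0, 0, 0], "twist": 0}

```text
clock: 7.98
eef_pos: [0.4694, -0.1941, 0.0346]
ee_rot: [-1.56, 0.214, -0.215]
contact_force: [-0.4, 0.2, 2.8]
gripper_width: 0.0595
```

Contact felt at 2.8 N. Releasing, rising, and heading to peg 1.

Call:
servo_tool:
  moves:
    - {"delta_pos": [0, 0, 0], "twist": 0}
    - {"delta_pos": [0, 0, 0], "twist": 0}
    - {"delta_pos": [0, 0, 0], "twist": 0}
    - {"delta_pos": [0, 0, 0], "twist": 0}
    - {"delta_pos": [0, 0, 1.5], "twist": 0}
    - {"delta_pos": [0, 0, 3], "twist": 0}
    - {"delta_pos": [0, 0, 4], "twist": 0}
    - {"delta_pos": [0, 0, 4], "twist": 0}
    - {"delta_pos": [0, 0, 4], "twist": 0}
    - {"delta_pos": [0, 0, 4], "twist": 0}
    - {"delta_pos": [0, 0, 4], "twist": 0}
    - {"delta_pos": [0, 0, 3], "twist": 0}
  jaw: 0.85

```text
clock: 8.98
eef_pos: [0.4692, -0.194, 0.3128]
ee_rot: [-1.561, 0.212, -0.217]
contact_force: [1.4, -0.5, 0.2]
gripper_width: 0.0723
```

Call:
servo_tool:
  moves:
    - {"delta_pos": [1, 3, 0], "twist": 3.5}
    - {"delta_pos": [1, 3, 0], "twist": 3.5}
    - {"delta_pos": [1, 3, 0], "twist": 3.5}
    - {"delta_pos": [1, 3, 0], "twist": 3.5}
    - {"delta_pos": [1, 3, 0], "twist": 3.5}
    - {"delta_pos": [1, 3, 0], "twist": 3.5}
    - {"delta_pos": [1, 3, 0], "twist": 3.5}
    - {"delta_pos": [1, 2, 0], "twist": 3.5}
    - {"delta_pos": [1.4, 1.2, 0], "twist": 3.5}
    - {"delta_pos": [1.5, 1, 0], "twist": 3.4}
    - {"delta_pos": [1.5, 0, 0], "twist": 0}
    - {"delta_pos": [0, 0, 0], "twist": 0}
  jaw: 1

```text
clock: 9.98
eef_pos: [0.595, 0.0589, 0.308]
ee_rot: [-1.555, -0.264, 0.265]
contact_force: [0.7, -0.1, 0.3]
gripper_width: 0.0853
```

```bash
cat > rk.py <<'E'
from h import *
import sys
k=int(sys.argv[1])
snap("wrist","tmp"); C,im=snap("wrist","w_"+sys.argv[2]); s=get_state(); T=R.from_rotvec(s["ee_rot"]).as_matrix()
print(s["clock"],s["eef_pos"],"yaw",np.degrees(np.arctan2(T[1,0],T[0,0])).round(2))
r=np.array([.547,.237,np.radians(19.15)]);M=R.from_rotvec([0,0,r[2]]).as_matrix()
print("target",(M@[-.015,.092*(k-3),0]+[r[0],r[1],0]).round(4))
P=[(x,.092*(k-3)+y,.176) for x in(-.0375,.0075) for y in(-.03,.03)]
for u in proj(C,(M@np.array(P).T).T+[r[0],r[1],0]): cv2.circle(im,tuple(int(v) for v in u.round()),2,(0,0,255),-1)
cv2.imwrite("pics/w_"+sys.argv[2]+"b.png",im)
E
python3 rk.py 1 p1
```

```text
10.0833 [0.59304727 0.05810811 0.30856123] yaw 19.24
target [0.5932 0.0583 0.    ]
```

View pics/w_p1b.png

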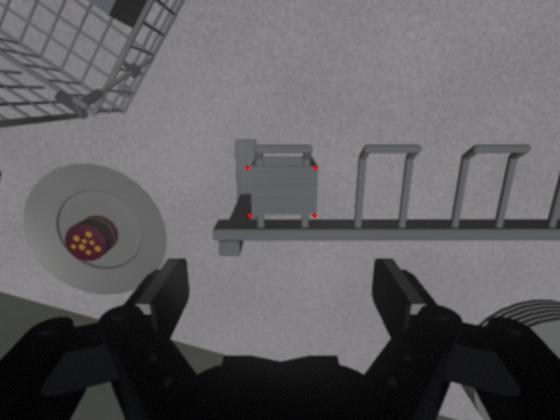

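Peg 1's mould lies within 2 mm of the overlay. Descending and gripping.

Call:
servo_tool:
  moves:
    - {"delta_pos": [0, 0.1, -3], "twist": 0}
    - {"delta_pos": [0, 0, -3.3], "twist": 0}
    - {"delta_pos": [0, 0, -3.3], "twist": 0}
    - {"delta_pos": [0, 0, -3], "twist": 0}
    - {"delta_pos": [0, 0, -2.5], "twist": 0}
    - {"delta_pos": [0, 0, -1.2], "twist": 0}
    - {"delta_pos": [0, 0, -0.5], "twist": 0}
    - {"delta_pos": [0, 0, 0], "twist": 0}
    - {"delta_pos": [0, 0, 0], "twist": 0}

```text
clock: 10.83
eef_pos: [0.5932, 0.0588, 0.1423]
ee_rot: [-1.555, -0.264, 0.263]
contact_force: [-0.4, 0.1, -0.5]
gripper_width: 0.0854
```

Call:
servo_tool:
  moves:
    - {"delta_pos": [0, 0, 0], "twist": 0}
    - {"delta_pos": [0, 0, 0], "twist": 0}
    - {"delta_pos": [0, 0, 0], "twist": 0}
    - {"delta_pos": [0, 0, 0], "twist": 0}
    - {"delta_pos": [0, 0, 0], "twist": 0}
    - {"delta_pos": [0, 0, 0], "twist": 0}
  jaw: 0
  newtons: 50

```text
clock: 11.33
eef_pos: [0.5939, 0.0591, 0.1428]
ee_rot: [-1.555, -0.266, 0.262]
contact_force: [-0.6, -0.3, 4.3]
gripper_width: 0.0593
```

Call:
servo_tool:
  moves:
    - {"delta_pos": [0, 0, 1.1], "twist": 0}
    - {"delta_pos": [0, 0, 1.1], "twist": 0}
    - {"delta_pos": [0, 0, 1.1], "twist": 0}
    - {"delta_pos": [0, 0, 0], "twist": 0}
    - {"delta_pos": [-1.9, -0.65, 0], "twist": 0}
    - {"delta_pos": [-1.9, -0.65, 0], "twist": 0}
    - {"delta_pos": [-1.9, -0.65, 0], "twist": 0}
    - {"delta_pos": [-1.9, -0.65, 0], "twist": 0}
    - {"delta_pos": [-1, -0.35, 0], "twist": 0}
    - {"delta_pos": [0, 0, 3], "twist": 0}
    - {"delta_pos": [0, 0, 3.5], "twist": 0}
    - {"delta_pos": [0, 0, 3.5], "twist": 0}

```text
clock: 12.33
eef_pos: [0.5066, 0.0295, 0.2752]
ee_rot: [-1.555, -0.263, 0.264]
contact_force: [1.3, -0.2, -0.3]
gripper_width: 0.0593
```

Call:
servo_tool:
  moves:
    - {"delta_pos": [-0.7, -3.5, 0], "twist": -3.5}
    - {"delta_pos": [-0.7, -3.5, 0], "twist": -3.5}
    - {"delta_pos": [-0.7, -3.5, 0], "twist": -3.5}
    - {"delta_pos": [-0.7, -3.5, 0], "twist": -3.5}
    - {"delta_pos": [-0.7, -3.5, 0], "twist": -3.5}
    - {"delta_pos": [-0.7, -3.5, 0], "twist": -3.5}
    - {"delta_pos": [-0.7, -3.5, 0], "twist": -3.5}
    - {"delta_pos": [-0.7, -3.5, 0], "twist": -3.5}
    - {"delta_pos": [-0.7, -3.5, 0], "twist": -3.5}
    - {"delta_pos": [-0.7, -3.5, 0], "twist": -3.4}
    - {"delta_pos": [0, 0, 0], "twist": 0}

```text
clock: 13.25
eef_pos: [0.4363, -0.3258, 0.2736]
ee_rot: [-1.562, 0.22, -0.221]
contact_force: [0.5, 0.8, -1.6]
gripper_width: 0.0594
```

```bash
cat > bk.py <<'E'
from h import *
import sys
snap("wrist","tmp"); C,im=snap("wrist","w_"+sys.argv[1]); s=get_state(); T=R.from_rotvec(s["ee_rot"]).as_matrix()
print(s["clock"],s["eef_pos"],"yaw",np.degrees(np.arctan2(T[1,0],T[0,0])).round(2),s["gripper_width"])
r=[.467,-.2628,-.2724];M=R.from_rotvec([0,0,r[2]]).as_matrix()
P=[(x,y,.08) for x in(-.1025,.1025) for y in(-.135,.135)]+[(a+x,b+y,.07) for a,b in((-.018,.065),(-.018,-.065),(-.072,.065)) for x in(-.0225,.0225) for y in(-.03,.03)]
for u in proj(C,(M@np.array(P).T).T+[r[0],r[1],0]): cv2.circle(im,tuple(int(v) for v in u.round()),2,(0,0,255),-1)
cv2.imwrite("pics/w_"+sys.argv[1]+"b.png",im)
E
python3 bk.py b2
```

```text
13.35 [ 0.4368696  -0.32174628  0.27375831] yaw -15.78 0.0592848223602301
```

View pics/w_b2b.png

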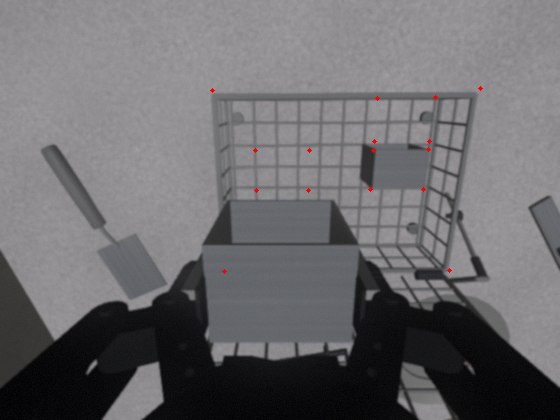

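Call:
servo_tool:
  moves:
    - {"delta_pos": [-0.4, 0.1, -3], "twist": 0.2}
    - {"delta_pos": [0, 0, -3.3], "twist": 0}
    - {"delta_pos": [0, 0, -3.3], "twist": 0}
    - {"delta_pos": [0, 0, -3.3], "twist": 0}
    - {"delta_pos": [0, 0, -3.3], "twist": 0}
    - {"delta_pos": [0, 0, -3.3], "twist": 0}
    - {"delta_pos": [0, 0, -2], "twist": 0}
    - {"delta_pos": [0, 0, -1], "twist": 0}
    - {"delta_pos": [0, 0, -0.5], "twist": 0}
    - {"delta_pos": [0, 0, 0], "twist": 0}
    - {"delta_pos": [0, 0, 0], "twist": 0}

```text
clock: 14.27
eef_pos: [0.4341, -0.3196, 0.0454]
ee_rot: [-1.561, 0.21, -0.212]
contact_force: [-0.0, -0.4, -0.2]
gripper_width: 0.0593
```

Call:
servo_tool:
  moves:
    - {"delta_pos": [0, 0, -0.5], "twist": 0}
    - {"delta_pos": [0, 0, -0.3], "twist": 0}
    - {"delta_pos": [0, 0, 0], "twist": 0}
    - {"delta_pos": [0, 0, 0], "twist": 0}

```text
clock: 14.6
eef_pos: [0.4339, -0.32, 0.0373]
ee_rot: [-1.561, 0.21, -0.213]
contact_force: [-0.7, 0.8, 5.7]
gripper_width: 0.0593
```

Call:
servo_tool:
  moves:
    - {"delta_pos": [0, 0, 0], "twist": 0}
    - {"delta_pos": [0, 0, 0], "twist": 0}
    - {"delta_pos": [0, 0, 0], "twist": 0}
    - {"delta_pos": [0, 0, 0], "twist": 0}
    - {"delta_pos": [0, 0, 1.5], "twist": 0}
    - {"delta_pos": [0, 0, 3], "twist": 0}
    - {"delta_pos": [0, 0, 4], "twist": 0}
    - {"delta_pos": [0, 0, 4], "twist": 0}
    - {"delta_pos": [0, 0, 4], "twist": 0}
    - {"delta_pos": [0, 0, 4], "twist": 0}
    - {"delta_pos": [0, 0, 4], "twist": 0}
    - {"delta_pos": [0, 0, 3], "twist": 0}
  jaw: 0.85

```text
clock: 15.6
eef_pos: [0.4332, -0.3195, 0.3148]
ee_rot: [-1.562, 0.21, -0.214]
contact_force: [0.4, 0.2, -0.2]
gripper_width: 0.0726
```

Call:
servo_tool:
  moves:
    - {"delta_pos": [0, 3.6, 0], "twist": 2.5}
    - {"delta_pos": [0, 3.6, 0], "twist": 2.5}
    - {"delta_pos": [0, 3.6, 0], "twist": 2.5}
    - {"delta_pos": [0, 3.6, 0], "twist": 2.5}
    - {"delta_pos": [0, 3.6, 0], "twist": 2.5}
    - {"delta_pos": [0, 3.6, 0], "twist": 2.5}
    - {"delta_pos": [0, 3.6, 0], "twist": 2.5}
    - {"delta_pos": [0, 3.6, 0], "twist": 2.5}
    - {"delta_pos": [0, 3.6, 0], "twist": 2.5}
    - {"delta_pos": [0, 3.6, 0], "twist": 2.5}
    - {"delta_pos": [0, 3.6, 0], "twist": 2.5}
    - {"delta_pos": [0, 3.6, 0], "twist": 2.5}
  jaw: 1

```text
clock: 16.6
eef_pos: [0.4327, 0.1143, 0.3114]
ee_rot: [-1.562, -0.201, 0.201]
contact_force: [1.5, -0.3, -0.2]
gripper_width: 0.0849
```

Call:
servo_tool:
  moves:
    - {"delta_pos": [0.4, 3.6, 0], "twist": 2.5}
    - {"delta_pos": [0.4, 3.6, 0], "twist": 2.5}
    - {"delta_pos": [0.4, 3.6, 0], "twist": 0}
    - {"delta_pos": [0.4, 3.6, 0], "twist": 0}
    - {"delta_pos": [0.4, 3.6, 0], "twist": 0}
    - {"delta_pos": [0.4, 3.6, 0], "twist": 0}
    - {"delta_pos": [0.4, 3.6, 0], "twist": 0}
    - {"delta_pos": [0.6, 3.6, 0], "twist": 0}
    - {"delta_pos": [0.4, 0.6, 0], "twist": 0}
    - {"delta_pos": [0, 0, 0], "twist": 0}

```text
clock: 17.43
eef_pos: [0.4712, 0.4087, 0.3096]
ee_rot: [-1.555, -0.269, 0.271]
contact_force: [0.8, 0.2, -0.3]
gripper_width: 0.0856
```

```bash
python3 rk.py 5 p5
```

```text
17.5333 [0.47097739 0.40613467 0.31072209] yaw 19.58
target [0.4725 0.4059 0.    ]
```

View pics/w_p5b.png

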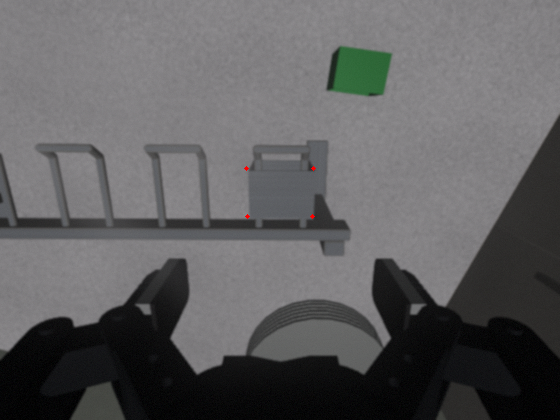

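The peg 5 mould is well aligned. Descending, gripping and drawing it off; the green look-alike stays low and clear.

Call:
servo_tool:
  moves:
    - {"delta_pos": [0.3, 0.1, -3], "twist": -0.3}
    - {"delta_pos": [0, 0, -3.3], "twist": 0}
    - {"delta_pos": [0, 0, -3.3], "twist": 0}
    - {"delta_pos": [0, 0, -3], "twist": 0}
    - {"delta_pos": [0, 0, -2.5], "twist": 0}
    - {"delta_pos": [0, 0, -1.4], "twist": 0}
    - {"delta_pos": [0, 0, -0.5], "twist": 0}
    - {"delta_pos": [0, 0, 0], "twist": 0}
    - {"delta_pos": [0, 0, 0], "twist": 0}

```text
clock: 18.28
eef_pos: [0.4746, 0.407, 0.1427]
ee_rot: [-1.554, -0.264, 0.262]
contact_force: [0.2, 0.1, 0.8]
gripper_width: 0.0856
```

Call:
servo_tool:
  moves:
    - {"delta_pos": [0, 0, 0], "twist": 0}
    - {"delta_pos": [0, 0, 0], "twist": 0}
    - {"delta_pos": [0, 0, 0], "twist": 0}
    - {"delta_pos": [0, 0, 0], "twist": 0}
    - {"delta_pos": [0, 0, 0], "twist": 0}
    - {"delta_pos": [0, 0, 0], "twist": 0}
  jaw: 0
  newtons: 50

```text
clock: 18.78
eef_pos: [0.4749, 0.4079, 0.1429]
ee_rot: [-1.554, -0.266, 0.262]
contact_force: [-0.3, -1.3, 5.4]
gripper_width: 0.0593
```

Call:
servo_tool:
  moves:
    - {"delta_pos": [0, 0, 1.1], "twist": 0}
    - {"delta_pos": [0, 0, 1.1], "twist": 0}
    - {"delta_pos": [0, 0, 1.1], "twist": 0}
    - {"delta_pos": [0, 0, 0], "twist": 0}
    - {"delta_pos": [-1.9, -0.65, 0], "twist": 0}
    - {"delta_pos": [-1.9, -0.65, 0], "twist": 0}
    - {"delta_pos": [-1.9, -0.65, 0], "twist": 0}
    - {"delta_pos": [-1.9, -0.65, 0], "twist": 0}
    - {"delta_pos": [-1, -0.35, 0], "twist": 0}
    - {"delta_pos": [0, 0, 3], "twist": 0}
    - {"delta_pos": [0, 0, 3.5], "twist": 0}
    - {"delta_pos": [0, 0, 3.5], "twist": 0}

```text
clock: 19.78
eef_pos: [0.3877, 0.3777, 0.2751]
ee_rot: [-1.555, -0.263, 0.265]
contact_force: [1.5, 1.1, -1.0]
gripper_width: 0.0593
```

Call:
servo_tool:
  moves:
    - {"delta_pos": [0.5, -3.6, 0], "twist": -2.3}
    - {"delta_pos": [0.5, -3.6, 0], "twist": -2.3}
    - {"delta_pos": [0.5, -3.6, 0], "twist": -2.3}
    - {"delta_pos": [0.5, -3.6, 0], "twist": -2.3}
    - {"delta_pos": [0.5, -3.6, 0], "twist": -2.3}
    - {"delta_pos": [0.5, -3.6, 0], "twist": -2.3}
    - {"delta_pos": [0.5, -3.6, 0], "twist": -2.3}
    - {"delta_pos": [0.5, -3.6, 0], "twist": -2.3}
    - {"delta_pos": [0.5, -3.6, 0], "twist": -2.3}
    - {"delta_pos": [0.5, -3.6, 0], "twist": -2.3}
    - {"delta_pos": [0.5, -3.6, 0], "twist": -2.3}
    - {"delta_pos": [0.5, -3.6, 0], "twist": -2.3}

```text
clock: 20.78
eef_pos: [0.4484, -0.0559, 0.2745]
ee_rot: [-1.568, 0.115, -0.117]
contact_force: [1.3, -0.3, -0.8]
gripper_width: 0.0592
```

Call:
servo_tool:
  moves:
    - {"delta_pos": [0.5, -3.5, 0], "twist": -2.3}
    - {"delta_pos": [0.5, -3.5, 0], "twist": -2.3}
    - {"delta_pos": [0.5, -3.5, 0], "twist": -2.3}
    - {"delta_pos": [0.8, -3.5, 0], "twist": 0}
    - {"delta_pos": [0, -1, 0], "twist": 0}
    - {"delta_pos": [0, 0, 0], "twist": 0}
    - {"delta_pos": [0, 0, 0], "twist": 0}

```text
clock: 21.37
eef_pos: [0.471, -0.2042, 0.2739]
ee_rot: [-1.56, 0.21, -0.209]
contact_force: [-0.4, 0.5, -1.6]
gripper_width: 0.0595
```

```bash
python3 bk.py b5
```

```text
21.4667 [ 0.47102585 -0.20301291  0.27425876] yaw -15.2 0.05912095847652341
```

View pics/w_b5b.png

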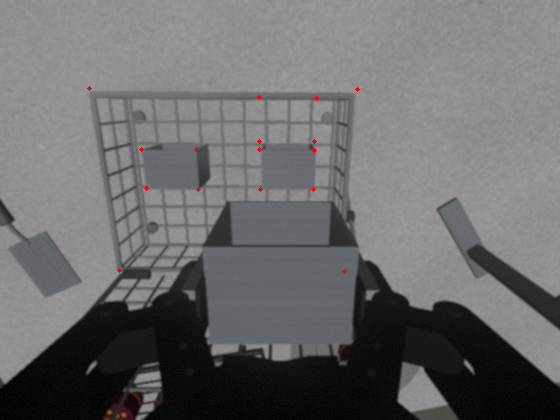

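Both placed moulds lie square in their slots, at (172,167) and (288,167). Moving to slot (+35, +65) and lowering.

Call:
servo_tool:
  moves:
    - {"delta_pos": [2.35, -0.35, 0], "twist": -0.4}
    - {"delta_pos": [2.35, -0.35, 0], "twist": 0}
    - {"delta_pos": [0, 0, -3.3], "twist": 0}
    - {"delta_pos": [0, 0, -3.3], "twist": 0}
    - {"delta_pos": [0, 0, -3.3], "twist": 0}
    - {"delta_pos": [0, 0, -3.3], "twist": 0}
    - {"delta_pos": [0, 0, -3.3], "twist": 0}
    - {"delta_pos": [0, 0, -3.3], "twist": 0}
    - {"delta_pos": [0, 0, -2], "twist": 0}
    - {"delta_pos": [0, 0, -0.8], "twist": 0}
    - {"delta_pos": [0, 0, 0], "twist": 0}
    - {"delta_pos": [0, 0, 0], "twist": 0}

```text
clock: 22.47
eef_pos: [0.5187, -0.2103, 0.0492]
ee_rot: [-1.56, 0.213, -0.214]
contact_force: [-0.2, 0.3, -1.3]
gripper_width: 0.0594
```

Call:
servo_tool:
  moves:
    - {"delta_pos": [0, 0, -0.8], "twist": 0}
    - {"delta_pos": [0, 0, -0.4], "twist": 0}
    - {"delta_pos": [0, 0, 0], "twist": 0}
    - {"delta_pos": [0, 0, 0], "twist": 0}

```text
clock: 22.8
eef_pos: [0.5191, -0.2112, 0.0373]
ee_rot: [-1.561, 0.212, -0.216]
contact_force: [1.2, 1.0, 3.6]
gripper_width: 0.0594
```

Third mould is on the floor. Releasing, rising to 0.37 and shutting the jaws.

Call:
servo_tool:
  moves:
    - {"delta_pos": [0, 0, 0], "twist": 0}
    - {"delta_pos": [0, 0, 0], "twist": 0}
    - {"delta_pos": [0, 0, 0], "twist": 0}
    - {"delta_pos": [0, 0, 0], "twist": 0}
    - {"delta_pos": [0, 0, 1.5], "twist": 0}
    - {"delta_pos": [0, 0, 3], "twist": 0}
    - {"delta_pos": [0, 0, 4], "twist": 0}
    - {"delta_pos": [0, 0, 4], "twist": 0}
    - {"delta_pos": [0, 0, 4], "twist": 0}
    - {"delta_pos": [0, 0, 4], "twist": 0}
    - {"delta_pos": [0, 0, 4], "twist": 0}
    - {"delta_pos": [0, 0, 4], "twist": 0}
  jaw: 0.85

```text
clock: 23.8
eef_pos: [0.5176, -0.2108, 0.3234]
ee_rot: [-1.56, 0.214, -0.215]
contact_force: [1.0, -0.6, 0.1]
gripper_width: 0.0724
```

Call:
servo_tool:
  moves:
    - {"delta_pos": [-1, 0, 3], "twist": 0}
    - {"delta_pos": [0, 0, 2.5], "twist": 0}
    - {"delta_pos": [0, 0, 0], "twist": 0}
    - {"delta_pos": [0, 0, 0], "twist": 0}
    - {"delta_pos": [0, 0, 0], "twist": 0}
  jaw: 0

```text
clock: 24.22
eef_pos: [0.5081, -0.2109, 0.3755]
ee_rot: [-1.56, 0.215, -0.214]
contact_force: [0.3, -0.7, -0.0]
gripper_width: 0.0114
```

Run:
```python
from h import *
s=get_state(); print(s["eef_pos"],s["gripper_width"])
C,im=snap("side","s2"); C2,im2=snap("wrist","w6")
for n in("mould0_mid","mould2_mid","thumb"):
  print(n,[(np.round(x["xy"],1).tolist(),round(x["confidence"],2)) for c in("side","wrist") for x in spotter.tip_of(c,n)])
r=[.467,-.2628,-.2724];M=R.from_rotvec([0,0,r[2]]).as_matrix()
ph=np.radians(-3)
P=[(.1025-.213*np.sin(ph),y,.084+.213*np.cos(ph)) for y in(-.055,0,.055)]
for u in proj(C,(M@np.array(P).T).T+[r[0],r[1],0]): cv2.circle(im,tuple(int(v) for v in u.round()),1,(0,0,255),-1)
A=cv2.resize(im[115:275,210:370],(480,480),interpolation=cv2.INTER_CUBIC)
B=cv2.resize(im2[60:380,100:420],(320,320)); B=cv2.copyMakeBorder(B,0,160,0,0,0)
cv2.imwrite("pics/s2b.png",np.hstack([A,B]))
```

```text
[ 0.50809284 -0.21094334  0.37546518] 0.011361722728515922
mould0_mid [([318.1, 200.2], 0.64), ([58.3, 182.8], 0.73)]
mould2_mid [([310.8, 227.0], 0.82)]
thumb [([275.4, 143.7], 0.89), ([282.6, 193.5], 0.36)]
```

View pics/s2b.png

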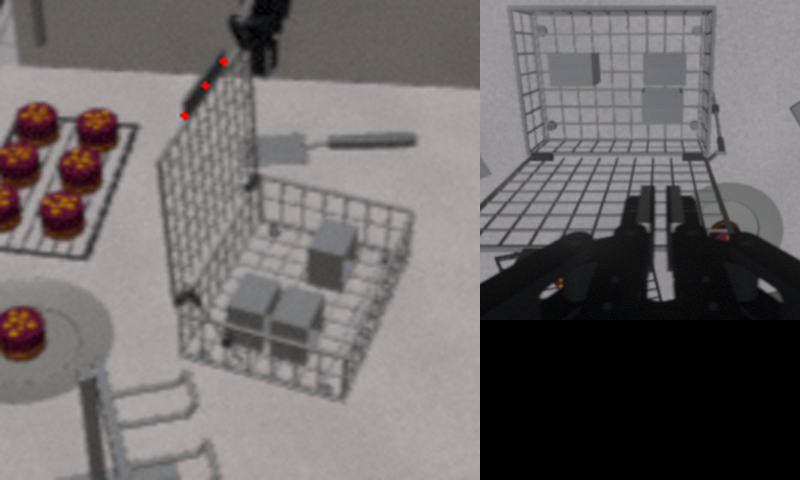

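All three moulds are in the basket (side crop, pixels (332,255), (253,310) and (297,325)), and the thumb overlay fits. Going over and behind the frame.

Call:
servo_tool:
  moves:
    - {"delta_pos": [2.6, -2.3, 0], "twist": 0}
    - {"delta_pos": [2.6, -2.3, 0], "twist": 0}
    - {"delta_pos": [2.6, -2.3, 0], "twist": 0}
    - {"delta_pos": [2.5, -2.3, 0], "twist": 0}
    - {"delta_pos": [0, 0, 0], "twist": 0}
    - {"delta_pos": [0, 0, 0], "twist": 0}

```text
clock: 25.12
eef_pos: [0.6127, -0.3044, 0.3725]
ee_rot: [-1.559, 0.218, -0.212]
contact_force: [0.4, -0.3, 0.3]
gripper_width: -0.0
```

Call:
servo_tool:
  moves:
    - {"delta_pos": [0, 0, -2.5], "twist": 0}
    - {"delta_pos": [0, 0, -2.5], "twist": 0}
    - {"delta_pos": [0, 0, -2.5], "twist": 0}
    - {"delta_pos": [0, 0, -0.5], "twist": 0}
    - {"delta_pos": [0, 0, 0], "twist": 0}
    - {"delta_pos": [0, 0, 0], "twist": 0}

```text
clock: 25.62
eef_pos: [0.6108, -0.3025, 0.2983]
ee_rot: [-1.561, 0.213, -0.215]
contact_force: [-0.3, 0.1, 0.3]
gripper_width: 0.0
```

Run:
```python
from h import *
s=get_state(); print(s["eef_pos"],s["contact_force"])
b=np.array([.467,-.2628,0]);M=R.from_rotvec([0,0,-.2724]).as_matrix()
print("basket frame",(M.T@(s["eef_pos"]-b)).round(4))
prev=s["eef_pos"]
for d in(0,10,20,30,40,50,60,70,75,80,85,90):
    p=np.radians(d);o=.011-.004*d/90
    q=M@[.1025-.213*np.sin(p)+o,0,.084+.213*np.cos(p)-.004]+b
    print(d,q.round(3),((q-prev)*100).round(2));prev=q
```

```text
[ 0.61075018 -0.30245927  0.29833784] [-0.28253421  0.07666762  0.27242372]
basket frame [0.1491 0.0005 0.2983]
0 [ 0.576 -0.293  0.293] [-3.44  0.91 -0.53]
10 [ 0.54  -0.283  0.29 ] [-3.61  1.01 -0.32]
20 [ 0.505 -0.273  0.28 ] [-3.5   0.98 -0.96]
30 [ 0.472 -0.264  0.264] [-3.28  0.92 -1.57]
40 [ 0.443 -0.256  0.243] [-2.97  0.83 -2.13]
50 [ 0.417 -0.249  0.217] [-2.57  0.72 -2.63]
60 [ 0.396 -0.243  0.187] [-2.09  0.58 -3.04]
70 [ 0.381 -0.239  0.153] [-1.55  0.43 -3.36]
75 [ 0.375 -0.237  0.135] [-0.56  0.16 -1.77]
80 [ 0.371 -0.236  0.117] [-0.41  0.11 -1.81]
85 [ 0.368 -0.235  0.099] [-0.26  0.07 -1.84]
90 [ 0.367 -0.235  0.08 ] [-0.1   0.03 -1.86]
```

Call:
servo_tool:
  moves:
    - {"delta_pos": [-1.7, 0.45, -0.3], "twist": 0}
    - {"delta_pos": [-1.7, 0.45, -0.2], "twist": 0}
    - {"delta_pos": [-1.8, 0.5, -0.15], "twist": 0}
    - {"delta_pos": [-1.8, 0.5, -0.15], "twist": 0}
    - {"delta_pos": [-1.75, 0.5, -0.45], "twist": 0}
    - {"delta_pos": [-1.75, 0.5, -0.5], "twist": 0}
    - {"delta_pos": [-1.65, 0.45, -0.75], "twist": 0}
    - {"delta_pos": [-1.65, 0.45, -0.8], "twist": 0}

```text
clock: 26.28
eef_pos: [0.4737, -0.2652, 0.266]
ee_rot: [-1.562, 0.21, -0.218]
contact_force: [2.5, -1.6, -0.3]
gripper_width: 0.0001
```

About 3 N of spring force on the finger, so the frame is moving. Continuing along the arc.

Call:
servo_tool:
  moves:
    - {"delta_pos": [-1.5, 0.4, -1], "twist": 0}
    - {"delta_pos": [-1.5, 0.4, -1.1], "twist": 0}
    - {"delta_pos": [-1.3, 0.35, -1.3], "twist": 0}
    - {"delta_pos": [-1.3, 0.35, -1.3], "twist": 0}
    - {"delta_pos": [-1.05, 0.3, -1.5], "twist": 0}
    - {"delta_pos": [-1.05, 0.3, -1.5], "twist": 0}

```text
clock: 26.78
eef_pos: [0.3975, -0.2447, 0.1886]
ee_rot: [-1.562, 0.21, -0.219]
contact_force: [1.3, -1.7, 0.7]
gripper_width: -0.0001
```

Call:
servo_tool:
  moves:
    - {"delta_pos": [-0.8, 0.2, -1.65], "twist": 0}
    - {"delta_pos": [-0.75, 0.2, -1.7], "twist": 0}
    - {"delta_pos": [-0.55, 0.15, -1.75], "twist": 0}
    - {"delta_pos": [-0.4, 0.1, -1.8], "twist": 0}

```text
clock: 27.12
eef_pos: [0.3723, -0.2383, 0.119]
ee_rot: [-1.562, 0.211, -0.218]
contact_force: [0.1, 0.8, -0.4]
gripper_width: -0.0002
```

Call:
servo_tool:
  moves:
    - {"delta_pos": [-0.3, 0.1, -1.5], "twist": 0}
    - {"delta_pos": [-0.1, 0, -1], "twist": 0}
    - {"delta_pos": [0, 0, -0.5], "twist": 0}
    - {"delta_pos": [0, 0, 0], "twist": 0}
    - {"delta_pos": [0, 0, 0], "twist": 0}

```text
clock: 27.53
eef_pos: [0.3677, -0.2369, 0.0898]
ee_rot: [-1.561, 0.213, -0.216]
contact_force: [-5.9, 3.8, 14.6]
gripper_width: -0.0003
```

Run:
```python
from h import *
C,im=snap("side","s3"); s=get_state(); print(s["eef_pos"],s["contact_force"])
cv2.imwrite("pics/s3b.png",cv2.resize(im[115:275,180:420],(780,520),interpolation=cv2.INTER_CUBIC))
```

```text
[ 0.3677107  -0.23689862  0.08981203] [-7.59332335  3.72086263 13.96573614]
```

View pics/s3b.png

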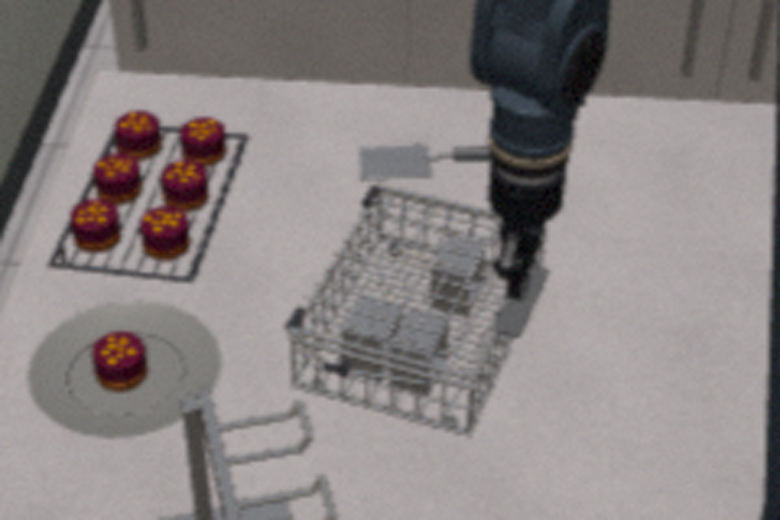

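The frame is level on the rim, under a 14 N press. Lifting off and checking that it stays shut.

Call:
servo_tool:
  moves:
    - {"delta_pos": [0, 0, 0], "twist": 0}
    - {"delta_pos": [0, 0, 1], "twist": 0}
    - {"delta_pos": [0, 0, 2], "twist": 0}
    - {"delta_pos": [0, 0, 3], "twist": 0}
    - {"delta_pos": [0, 0, 3], "twist": 0}
    - {"delta_pos": [0, 1, 3], "twist": 0}
    - {"delta_pos": [0, 3, 3], "twist": 0}
    - {"delta_pos": [0, 3, 3], "twist": 0}
    - {"delta_pos": [0, 3, 0], "twist": 0}
    - {"delta_pos": [0, 3, 0], "twist": 0}
    - {"delta_pos": [0, 3, 0], "twist": 0}
    - {"delta_pos": [0, 0, 0], "twist": 0}

```text
clock: 28.58
eef_pos: [0.3677, -0.074, 0.2687]
ee_rot: [-1.559, 0.208, -0.215]
contact_force: [0.3, -0.9, 0.5]
gripper_width: -0.0001
```

Call:
servo_tool:
  moves:
    - {"delta_pos": [0, 0, 0], "twist": 0}
    - {"delta_pos": [0, 0, 0], "twist": 0}
    - {"delta_pos": [0, 0, 0], "twist": 0}
    - {"delta_pos": [0, 0, 0], "twist": 0}
    - {"delta_pos": [0, 0, 0], "twist": 0}
    - {"delta_pos": [0, 0, 0], "twist": 0}

```text
clock: 29.08
eef_pos: [0.3672, -0.0781, 0.2661]
ee_rot: [-1.56, 0.216, -0.215]
contact_force: [0.0, -0.3, 0.8]
gripper_width: 0.0003
```

Run:
```python
from h import *
C,im=snap("side","s4"); C2,i2=snap("scene","s5"); s=get_state(); print(s["clock"],s["eef_pos"],s["contact_force"])
b=np.array([.467,-.2628,0]);M=R.from_rotvec([0,0,-.2724]).as_matrix()
for x in spotter.tip_of("side","thumb"): print("thumb seen",np.round(x["xy"],1),x["confidence"])
print("thumb shut predicted",proj(C,M@[.1025-.213,0,.087]+b).round(1))
A=cv2.resize(im[115:275,180:420],(600,400),interpolation=cv2.INTER_CUBIC); 
B=cv2.resize(i2[180:280,180:280],(200,200)); B=cv2.copyMakeBorder(B,0,200,0,0,0)
cv2.imwrite("pics/s4b.png",np.hstack([A,B]))
```

```text
29.1833 [ 0.36709313 -0.07791308  0.26608328] [-0.13674783 -0.14964348 -0.14161177]
thumb seen [339.7 204.8] 0.94
thumb seen [319.4 199.2] 0.68
thumb shut predicted [[339.6 207.3]]
```

View pics/s4b.png

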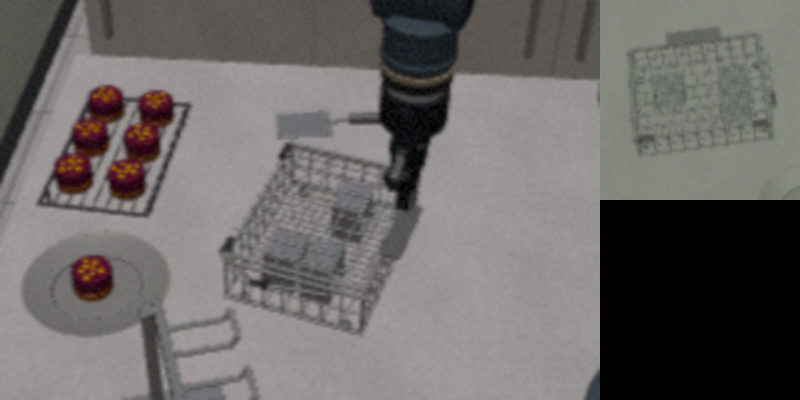

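```bash
python3 -c "
from rig import ticket
print(ticket.hand_in())"
```

```text
the job is handed in; nothing more can be done
None
```

I set the three moulds that were hanging (pegs 1, 3 and 5) into the wash basket and shut the hold-down frame. I handed the job in at about 29 s; it reports no verdict.

- **Moulds:** They stand on the basket floor side by side at about (-18, -65), (-18, +65) and (+35, +65) mm. Camera views before and after closing show all three there.
- **Hold-down frame:** I pushed it over from behind and pressed it down with about 14 N until it stopped level on the rim. It was still shut about 1.5 s later with the arm clear and its force reading near zero. The detected thumb plate was about 2.5 px from where it should be when fully shut, within calibration error. I had no direct reading of the joint angle.
- **Left alone:** The dessert, plate and spatula look unmoved in the last side picture. I never touched the green look-alike.
- **Checks that disagreed:** The first rack fit from the scene and side cameras was about 7 mm off along the rail from the wrist view. I followed the wrist view, and all three grasps closed at 59–60 mm. The networks found nothing in the scene camera's picture, so I read its landmarks by hand.

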